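# Check the tow coupler for charge, then unlatch it and lift it off its ball

## Task

The tow coupler on the ball mount has just had a discharge test. Pick up the hand-held field meter and hold its sensing face square to the round window of the coupler's sensor pod, about 25 mm away and not touching, steady for a good second to check for charge, then lay the meter flat on the bench again. Then take the latch's upright grip, pull it sideways against its spring, lift the coupler straight up off its ball by about 10 cm and finish while still holding it there, level and still over its mount; leave the other things on the bench where they are.

Things in the scene. Friction and masses are not known exactly. Their poses are not given: they have to be found in the camera images.
- meter_centre (a point): hand-held field meter, a grey and black box 112 long (x) x 46 wide (y) x 26 high (z), 0.13 kg, that lies flat on the bench, display up; this point is its centre, 13 mm above its underside. Its +x axis points along its length to the sensing face. Grasp it across its 46 mm width.
- meter_eye (a point): centre of the meter's sensing face (the black end with the small round steel disc), 56 mm along +x from the meter's centre, same height. The meter looks along its own +x.
- meter: the same field meter; the origin of this entry is the centre of its underside.
- mount: fixed ball mount: aluminium plate 152 x 72 x 12 with a 30 mm steel ball on a 10 mm shank at one end and an open-topped U saddle (16 mm deep cheeks) for the tongue at the other. Origin on the bench right under the ball; +x points from saddle to ball, the saddle lies 88 mm along -x. z up.
- ball_top (a point): flat top of the mount's ball, 78 mm above the bench.
- coupler: loose tow coupler (0.4 to 0.6 kg with its latch): round aluminium head 44 across over the ball, square tongue 24 x 24 along -x ending 113 mm from the ball, black sensor pod on +y. Origin at the ball's centre when seated, 64 mm above the bench, axes as the mount's; it reaches 19 mm below and 63 mm above its origin. It must rise 34 mm to clear the ball.
- pod_window (a point): centre of the round steel-rimmed window, 24 mm across, on the upright face (42 x 36 mm) of the coupler's sensor pod, 72 mm above the bench when seated; the face looks along the coupler's +y, which is this point's +y; nothing stands in front of it. 52 mm along -x and 37 mm along +y from the coupler's origin.
- latch_grip (a point): centre of the top of the latch's upright black grip: 34 long (coupler x), 12 thick (coupler y), standing 33 mm above the flat latch plate under it; its top is 127 mm above the bench when latched. Grip it across the 12 mm; it is near the centre of mass. It moves with the latch. Axes as the coupler's.
- latch (a joint): latch travel in m: 0 shut (jaw under the ball), 0.016 fully drawn. The grip is drawn along the coupler's -y (away from the pod), spring 3.5 N at 0 to 7.5 N at 0.016. Below about 0.009 the jaw still catches the ball; 0.011 to 0.015 frees it. It springs shut when let go; once off the ball, the coupler slides back under the held grip and this reads 0 again.
- screw_tray: bystander: small blue two-part tray of screws, 60 x 90 x 18 mm, behind the mount; leave it where it is.
- hex_key: bystander: steel hex key, 31 x 93 x 5 mm, behind the mount; leave it where it is.
- attenuator: bystander: brass-coloured coaxial attenuator barrel, 20 x 56 x 20 mm; leave it where it is.
- tape_roll: bystander: roll of black tape, 61 mm across, 18 mm high; leave it where it is.
- relay: bystander: dark plug-in relay, 28 x 28 x 34 mm; leave it where it is.
- driver: bystander: small screwdriver, 18 x 140 x 18 mm; leave it where it is.
- tips: bystander: metal discharge tip, 16 x 58 x 16 mm; leave it where it is.
Things that resemble listed ones, but are neither listed nor needed, are in the scene too. There is more than one size of the meter; the job needs the larger.

How it is judged:
On the way, in this order (a step that is already met when the one before it is completed fails the run):
1. the meter's sensing face is held square in front of the pod's window, 10 to 45 mm off and centred within 15 mm, for a second, the coupler seated (y of meter_eye in the frame of pod_window between 0.01 and 0.045 m and x of meter_eye in the frame of pod_window between -0.015 and 0.015 m and z of meter_eye in the frame of pod_window between -0.015 and 0.015 m and angle between the x axis of meter_eye and the y axis of pod_window, either way round below 0.2 rad and linear speed of meter below 0.03 m/s and z of coupler in the frame of mount below 0.07 m), for 1 s.
2. the meter lies flat on the bench and the latch is drawn while the coupler still sits on the ball (value of joint latch above 0.009 m and z of coupler in the frame of mount below 0.07 m and height (world z) of meter_centre below 0.018 m and angle between meter_centre's own z axis and vertical below 0.15 rad), for 0.1 s.
At the end, for the whole second after the job is handed in: The fingers hold the coupler (by its latch) 70 to 160 mm above its seat, within 50 mm of the ball sideways, tilted less than 17 degrees, at rest and touching nothing of the mount; the meter lies flat and released on the bench; no bystander has moved more than 30 mm (z of coupler in the frame of mount between 0.134 and 0.224 m and horizontal distance between coupler and ball_top below 0.05 m and angle between coupler's own z axis and vertical below 0.3 rad and linear speed of coupler below 0.03 m/s and angular speed of coupler below 0.3 rad/s and contact force between the fingers and coupler above 1.5 N and contact force between coupler and mount below 0.1 N and contact force between the fingers and meter below 0.1 N and linear speed of meter below 0.02 m/s and height (world z) of meter_centre below 0.018 m and angle between meter_centre's own z axis and vertical below 0.15 rad and distance of each of screw_tray, hex_key, attenuator, tape_roll, relay, driver, tips from where it was at the start of the episode below 0.03 m); the arm keeps its last pose, push and grip.
It fails at once if the meter touches the coupler (contact force between meter and coupler above 1 N).
It fails at once if a bystander is pushed more than 30 mm (distance of any of screw_tray, hex_key, attenuator, tape_roll, relay, driver, tips from where it was at the start of the episode above 0.03 m).
It also fails if it takes over 70 s, if anything falls off the work surface, if the arm or the gripper's body presses on something with over 40 N, if the wrist force passes 120 N, or if a joint passes its speed limit or range.

## Robot

A 6-joint arm with a two-finger parallel gripper is mounted at the origin on a cart in front of the work surface, level with it; the furniture and walls round the work are solid. World frame = base frame: x ahead of the robot, y to its left, z up, the work surface at z = 0. Lengths are in m, angles in rad, forces in N, time in s.
With the tool pointing down it reaches from about 0.3 to 0.85 m from the base axis. Payload 4.2 kg.
Tool frame: the origin (TCP) lies midway between the tips of the shut fingers; the grasp point (between the pads) lies 19 mm behind it (bot.pinch_z is the distance from the TCP to the grasp point, in m); z points along the fingers, y is the line along which they close (so a half turn about z gives the same grasp; the last joint's range is limited). The gripper opens to 91 mm and grips with 3 to 60 N. Pads are 32 mm wide; open, the fingers measure 118 mm over their backs; the gripper's body (76 mm by 178 mm) begins 60 mm behind the grasp point.
Start: joints at [1.158, 0.32, 1.565, -0, 1.257, -0.02], TCP at [0.22, 0.531, 0.214] pointing down, gripper open.
Joint ranges: [-3.11, 3.11], [-0.84, 2.01], [0.21, 2.61], [-1.34, 4.49], [0.05, 2.63], [-2.56, 2.56]. Speed limits (rad/s): [2.57, 2.57, 3.14, 3.14, 3.14, 3.14].

## Interface

Orientations are given as [roll, pitch, yaw] about the fixed x, y, z axes, in that order (R = Rz(yaw) Ry(pitch) Rx(roll)).
In Python, from cell import bot, viewer, job gives the robot as it stands.
- The arm moves only by the shell command python3 -m pendant 'ROWS' [FORCE]. ROWS is a JSON object of lists of equal length, an entry for each row: "offset": the shift along the tool's x, y, z in m, a list of three; "twist": the turn, a rotation vector about the tool's x, y, z in rad, a list of three; "grip": the opening, from -1 (shut) to 1 (fully open). In form: {"offset": [[x, y, z], ...], "twist": [[rx, ry, rz], ...], "grip": [grip, ...]}. A call has 1 to 20 rows; each row shifts and turns the commanded pose from where the row before left it, along the tool's axes as they then stand; what a row does not reach is not made up. A row lasts 1/10 s, in which the tool goes at most 50 mm and 8.59 degrees, less where a joint would pass 70% of its speed; a pose out of reach is approached as far as the arm can. A call is refused whole if a number of a shift passes 0.05 or a number of a turn 0.15, either way. A call with a gripper value outside its range is refused whole. The fingers move at their own pace and stop on an object; FORCE is the grip in N (left out, the last holds). Time passes only in rows, so rows that do not move let the fingers close. It gives the time, the measured TCP pose, the force, the opening and the grip force at its end, in the units of the state.
- bot.sense(): the state, without advancing time (a new reading comes with each control period).
- viewer.get_image(name): name is "scene" or "top" or "wrist"; returns the picture (400x640x3 uint8, blue, green, red); there is no depth.
- viewer.camera_params(name): a dict with "camera_matrix" (3x3 intrinsics, pixels), "k1" (the pictures are not rectified: a ray, as slopes to the right and down, at radius r is drawn at 1 + k1 r^2 times it, then the intrinsics apply), "rvec" (rotation vector, rad) and "tvec" (3), from world to camera coordinates, as OpenCV has them; the wrist camera has in their place "T_tool_cam" (4x4, takes a point from camera to tool coordinates, whose origin is the TCP and whose axes are the flange's). Camera axes: x right, y down, z forward; pixel columns grow to the right and rows downward; lengths in m; the calibration is good to about 2 mm. A picture is of the moment at which its call begins: read the wrist's pose just before it. camera_params takes no time and is no camera call.
- job.job_done(): hands the job in; it is judged then, once.
The state is a dict: "time_s": time; "joint_positions": joint angles; "qvel": joint speeds; "tau": joint torques, N m; "position": TCP position; "ee_rot": TCP orientation; "contact_force": force on the tool from outside, world axes, zero at the start; "ft_torque": the same for the moment, N m; "finger_gap": finger opening in m; "grip_force": force on a finger pad.
Only numpy, scipy, OpenCV 4.12 (cv2) and the standard library are available. Lean on these libraries where they do the work, as an engineer would, in place of code of your own. Each camera call takes 0.05 s, during which the arm holds its last target. There are 200 camera calls.

## Working session

There is one attempt and no reset: what is moved stays moved. The work goes in short steps, Python scripts to look and compute and a shell command to move; the robot and the scene stay as the last step left them, time stands still between calls to the robot, and variables do not carry over. Pictures are saved under pics/ and viewed, at most 11 in all, crops included, and the job is handed in when it is done.

```bash
ls; mkdir -p pics
cat > h.py <<'E'
import numpy as np, cv2
from cell import bot, viewer, job
from scipy.spatial.transform import Rotation as Ro
def toolT():
    s=bot.sense(); T=np.eye(4); T[:3,:3]=Ro.from_euler('xyz',s['ee_rot']).as_matrix(); T[:3,3]=s['position']; return T
def campose(name,T=None):
    p=viewer.camera_params(name)
    if name=='wrist':
        W=(toolT() if T is None else T)@np.array(p['T_tool_cam']); return p,W[:3,:3],W[:3,3]
    R=cv2.Rodrigues(np.array(p['rvec'],float))[0]; return p,R.T,-R.T@np.array(p['tvec'],float).ravel()
def ray(name,uv,T=None):
    p,R,c=campose(name,T); K=np.array(p['camera_matrix']); k=p['k1']
    n=cv2.undistortPoints(np.array(uv,float).reshape(-1,1,2),K,np.array([k,0,0,0.])).reshape(-1,2)
    return c,(R@np.c_[n,np.ones(len(n))].T).T
def plane(name,uv,z,T=None):
    c,d=ray(name,uv,T); return c+d*((z-c[2])/d[:,2])[:,None]
def proj(name,P,T=None):
    p,R,c=campose(name,T)
    return cv2.projectPoints(np.array(P,float).reshape(-1,1,3),cv2.Rodrigues(R.T)[0],-R.T@c,np.array(p['camera_matrix']),np.array([p['k1'],0,0,0.]))[0].reshape(-1,2)
E
python3 - <<'E'
from h import *
s=bot.sense(); print(s['position'],s['ee_rot'],bot.pinch_z)
for n in('scene','top'): 
    cv2.imwrite(f'pics/{n}0.png',viewer.get_image(n)); p,R,c=campose(n); print(n,c,R[:,2],p['camera_matrix'],p['k1'])
print(viewer.camera_params('wrist'))
E
```

```text
pics
[0.21988078 0.53075592 0.2131257 ] [-3.13983542e+00 -5.35832718e-05  2.74878465e+00] 0.0188
scene [-0.05171723 -0.39484032  0.80885334] [ 0.5542586   0.42971896 -0.7128387 ] [[501.41124947   0.         318.87034079]
 [  0.         501.41124947 199.26456948]
 [  0.           0.           1.        ]] -0.036259088045848424
top [0.38738409 0.01767272 1.12640072] [ 0.10931009 -0.00331268 -0.99400218] [[442.78127354   0.         319.93252706]
 [  0.         442.78127354 199.10633759]
 [  0.           0.           1.        ]] -0.10357288061836499
{'camera_matrix': array([[355.19842418,   0.        , 323.68790079],
       [  0.        , 355.19842418, 206.70785062],
       [  0.        ,   0.        ,   1.        ]]), 'k1': -0.023693126827003454, 'T_tool_cam': array([[ 1.08190232e-03, -9.60069897e-01, -2.79758150e-01,
         8.00072814e-02],
       [ 9.99999310e-01,  9.10947130e-04,  7.41099624e-04,
        -4.81516671e-04],
       [-4.56662555e-04, -2.79758759e-01,  9.60070220e-01,
        -1.72708689e-01],
       [ 0.00000000e+00,  0.00000000e+00,  0.00000000e+00,
         1.00000000e+00]])}
```

View pics/top0.png

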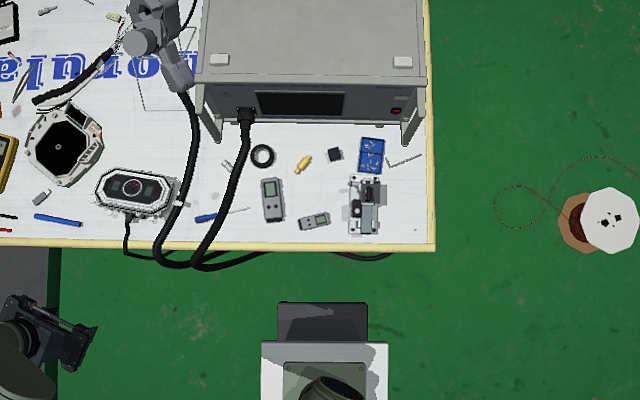

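View pics/scene0.png

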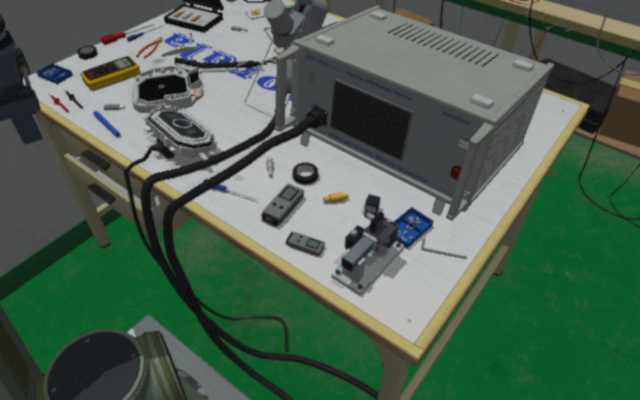

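The top view shows the larger meter at about (272,200), the small decoy meter at (314,222) and the coupler on its mount at (365,205). The bystanders are tape (263,155), attenuator (303,163), relay (335,155), tray (370,155), key (403,160), driver (215,215) and tip (228,166). A large instrument stands behind at rows below 145, and thick cables run at x≈190–240 px. Candidates for the meter: (272,200) and (314,222); the larger is at (272,200). I'll check it in a crop.

Run:
```python
from h import *
a=cv2.imread('pics/top0.png')[140:250,220:430]; b=cv2.imread('pics/scene0.png')[170:300,250:480]
a=cv2.resize(a,None,fx=3.4,fy=3.4,interpolation=3)[:, :714]; 
cv2.imwrite('pics/c1.png',a)
cv2.imwrite('pics/c2.png',cv2.resize(b,None,fx=3.4,fy=3.4,interpolation=3))
for uv,z in [((265,178),.026),((280,178),.026),((284,219),.026),((267,221),.026),((365,205),.1),((240,100),.0),((205,140),0),((315,145),0),((300,246),0),((430,246),0),((240,150),.1)]: print(uv,plane('top',uv,z).round(3))
```

```text
(265, 178) [[0.56  0.153 0.026]]
(280, 178) [[0.561 0.115 0.026]]
(284, 219) [[0.458 0.103 0.026]]
(267, 221) [[0.452 0.145 0.026]]
(365, 205) [[ 0.488 -0.091  0.1  ]]
(240, 100) [[0.773 0.228 0.   ]]
(205, 140) [[0.664 0.316 0.   ]]
(315, 145) [[0.653 0.028 0.   ]]
(300, 246) [[0.391 0.063 0.   ]]
(430, 246) [[ 0.394 -0.268  0.   ]]
(240, 150) [[0.615 0.205 0.1  ]]
```

View pics/c1.png

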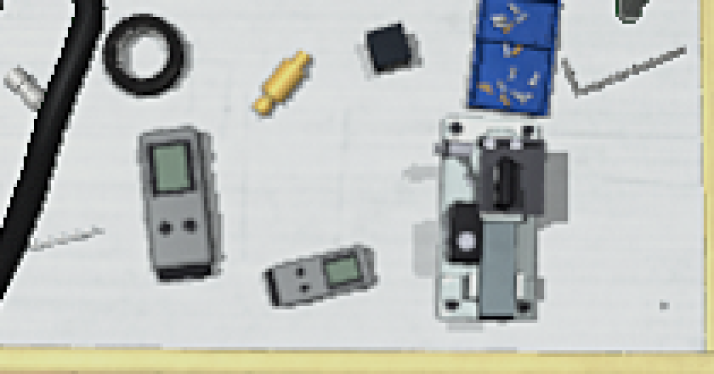

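View pics/c2.png

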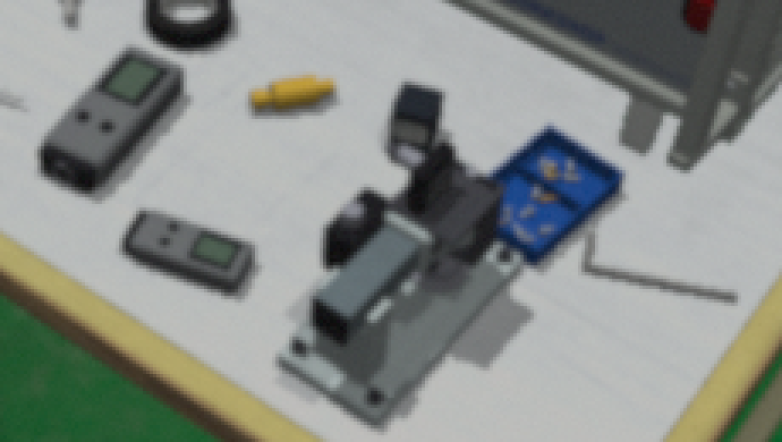

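The crop confirms the larger meter at top px (272,200), with its black sensing end toward the robot. The mount's saddle is near the robot, the ball and latch are farther away, and the pod is on the left. Next are close views from the wrist camera.

```bash
python3 -m pendant '{"offset":[[0,0,-0.05],[0,0,-0.05],[0,0,-0.05],[-0.02,-0.045,0],[-0.02,-0.045,0],[-0.02,-0.045,0],[-0.02,-0.045,0],[-0.02,-0.045,0],[-0.02,-0.045,0],[-0.02,-0.045,0],[-0.02,-0.045,0],[-0.02,-0.045,0],[-0.02,-0.045,0],[0,0,0.03],[0,0,0.03],[0,0,0],[0,0,0],[0,0,0],[0,0,0]],"twist":[[0,0,-0.131],[0,0,-0.131],[0,0,-0.131],[0,0,0],[0,0,0],[0,0,0],[0,0,0],[0,0,0],[0,0,0],[0,0,0],[0,0,0],[0,0,0],[0,0,0],[0,0,0],[0,0,0],[0,0,0],[0,0,0],[0,0,0],[0,0,0]],"grip":[1,1,1,1,1,1,1,1,1,1,1,1,1,1,1,1,1,1,1]}' 20
python3 - <<'E'
from h import *
T=toolT(); np.save('T1.npy',T); cv2.imwrite('pics/w1.png',viewer.get_image('wrist')); print(T.round(3))
E
```

```text
time_s: 2.0
position: [0.4209, 0.0818, 0.3055]
ee_rot: [3.141, 0.003, -3.14]
contact_force: [-0.3, 0.1, 0.1]
finger_gap: 0.0908
grip_force: 0.0
[[-1.    -0.001  0.003  0.421]
 [-0.001  1.     0.001  0.082]
 [-0.003  0.001 -1.     0.305]
 [ 0.     0.     0.     1.   ]]
```

View pics/w1.png

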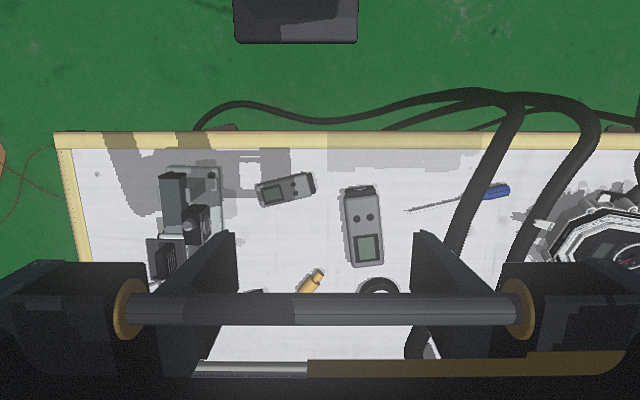

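The wrist view shows the large meter at (343–383, 187–267), its black eye end at the top of the picture (toward the robot). The coupler is at (150–215, 165–285), partly behind a finger. I'll take a second view nearer the coupler.

```bash
python3 -m pendant '{"offset":[[0.015,-0.04,0.02],[0.015,-0.04,0.02],[0.015,-0.04,0.02],[0.015,-0.04,0],[0,0,0],[0,0,0],[0,0,0]],"twist":[[0,0,0],[0,0,0],[0,0,0],[0,0,0],[0,0,0],[0,0,0],[0,0,0]],"grip":[1,1,1,1,1,1,1]}'
python3 - <<'E'
from h import *
T=toolT(); np.save('T2.npy',T); I=viewer.get_image('wrist'); cv2.imwrite('pics/w2.png',I); print(T[:3,3].round(4))
# meter from w1
def meter(I,box,name,T):
    x0,y0,x1,y1=box; g=cv2.cvtColor(I,6)[y0:y1,x0:x1]
    m=cv2.morphologyEx((g<150).astype('uint8'),cv2.MORPH_OPEN,np.ones((3,3)))
    c=max(cv2.findContours(m,0,1)[0],key=cv2.contourArea); b=cv2.boxPoints(cv2.minAreaRect(c))+[x0,y0]
    P=plane(name,b,.02,T); print(b.round(1).tolist()); print(P[:,:2].round(4).tolist(),P.mean(0).round(4),[np.linalg.norm(P[i]-P[i-1]).round(4) for i in range(4)])
meter(cv2.imread('pics/w1.png'),(330,170,400,280),'wrist',np.load('T1.npy'))
meter(cv2.imread('pics/top0.png'),(254,170,294,230),'top',None)
c=I[130:330,200:420]; cv2.imwrite('pics/c3.png',cv2.resize(I[110:300,180:440],None,fx=3,fy=3,interpolation=3))
E
```

```text
time_s: 2.75
position: [0.361, -0.078, 0.2446]
ee_rot: [3.141, 0.002, -3.14]
contact_force: [-0.1, 0.5, -0.9]
finger_gap: 0.091
grip_force: 0.0
[ 0.361  -0.078   0.2446]
[[337.8, 187.1], [376.7, 183.4], [384.4, 264.6], [345.6, 268.3]]
[[0.4482, 0.1008], [0.4431, 0.152], [0.5605, 0.1682], [0.5663, 0.1133]] [0.5045 0.1336 0.02  ] [np.float64(0.1187), np.float64(0.0515), np.float64(0.1185), np.float64(0.0552)]
[[259.6, 179.2], [280.5, 176.5], [286.3, 220.3], [265.3, 223.0]]
[[0.558, 0.1673], [0.5655, 0.1142], [0.4549, 0.0977], [0.4474, 0.1502]] [0.5065 0.1323 0.02  ] [np.float64(0.1119), np.float64(0.0536), np.float64(0.1119), np.float64(0.053)]
```

View pics/c3.png

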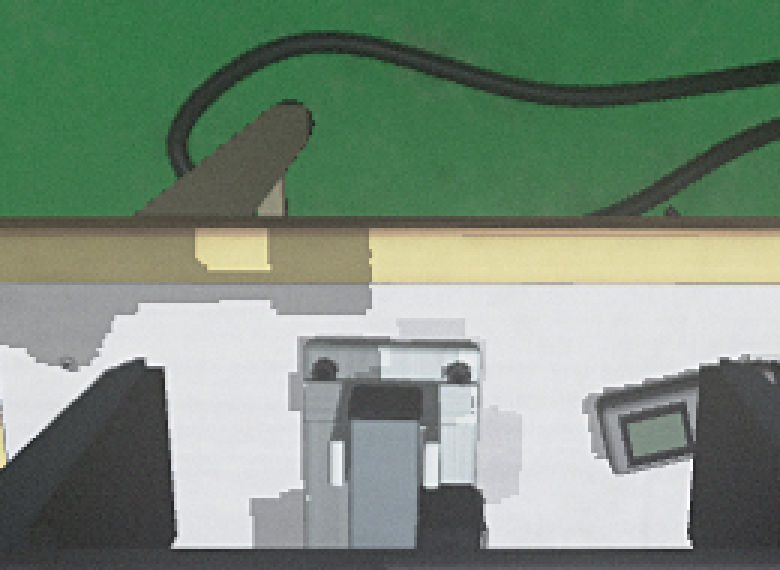

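That view puts the meter at (0.506,0.133) with its axis about 8° off world -x, and both views agree. The plate's near screws sit at crop (325,371) and (458,373), but the crossbar hides the latch. I'll move over it for a clear view.

```bash
python3 -m pendant '{"offset":[[-0.02,0,-0.03],[-0.03,0,-0.03],[-0.03,0,-0.03],[-0.03,0,0],[0,0,0],[0,0,0],[0,0,0]],"twist":[[0,0,0],[0,0,0],[0,0,0],[0,0,0],[0,0,0],[0,0,0],[0,0,0]],"grip":[1,1,1,1,1,1,1]}'
python3 - <<'E'
from h import *
T=toolT(); np.save('T3.npy',T); I=viewer.get_image('wrist'); cv2.imwrite('pics/w3.png',I); print(T[:3,3].round(4))
cv2.imwrite('pics/c4.png',cv2.resize(I[130:300,210:410],None,fx=3.5,fy=3.5,interpolation=3))
E
```

```text
time_s: 3.5
position: [0.4694, -0.0778, 0.3336]
ee_rot: [3.141, -0.001, -3.14]
contact_force: [-0.8, 0.5, 0.2]
finger_gap: 0.0908
grip_force: 0.0
[ 0.4694 -0.0778  0.3336]
```

View pics/c4.png

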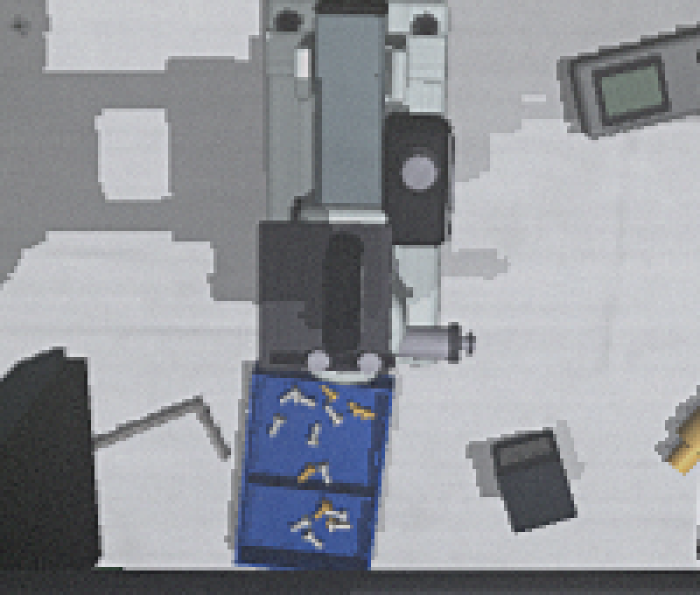

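Run:
```python
from h import *
T=np.load('T3.npy'); f=lambda *q:[(210+x/3.5,130+y/3.5) for x,y in q]
g=lambda *q:[(220+x/3.4,140+y/3.4) for x,y in q]
w=lambda q,z:plane('wrist',f(*q),z,T).round(4)[:,:2].tolist()
t=lambda q,z:plane('top',g(*q),z).round(4)[:,:2].tolist()
print('screws',w([(289,21),(425,23)],.012),t([(456,128),(530,132),(452,304),(524,306)],.012))
print('tongue L/R near/far',w([(316,15),(320,210),(384,15),(386,210)],.076),t([(483,316),(514,316),(483,222),(516,222)],.076))
print('latchplate corners',w([(258,222),(390,222),(392,368),(258,365)],.094))
print('grip ends',w([(343,240),(345,348)],.127), t([(506,157),(503,210)],.127))
print('grip base near',w([(343,232)],.094))
print('pod top',w([(387,113),(452,117),(450,243),(385,243)],.09), t([(452,202),(481,204),(481,262),(449,262)],.09))
print('plate corners',w([(264,0),(447,0)],.012),t([(443,118),(546,117),(437,317),(537,320)],.012))
# dark profile in wrist along grip column
I=cv2.cvtColor(cv2.imread('pics/w3.png'),6); print(I[190:240,308].tolist()); print(I[215,280:330].tolist()); print(I[175,295:345].tolist())
```

```text
screws [[0.4321, -0.1203], [0.4327, -0.067]] [[0.5659, -0.0726], [0.5635, -0.1282], [0.4341, -0.0699], [0.4331, -0.1233]]
tongue L/R near/far [[0.4245, -0.1056], [0.4928, -0.1052], [0.4245, -0.0825], [0.4927, -0.0818]] [[0.4233, -0.0866], [0.4234, -0.1082], [0.4891, -0.0865], [0.4894, -0.1097]]
latchplate corners [[0.4927, -0.1253], [0.4926, -0.0802], [0.5458, -0.0795], [0.5448, -0.1268]]
grip ends [[0.4903, -0.0949], [0.5264, -0.0946]] [[0.5282, -0.0969], [0.4924, -0.0948]]
grip base near [[0.4962, -0.0963]]
pod top [[0.4558, -0.0813], [0.4571, -0.0594], [0.5011, -0.0594], [0.5011, -0.082]] [[0.5015, -0.0636], [0.5003, -0.0837], [0.46, -0.0837], [0.4598, -0.0616]]
plate corners [[0.424, -0.1299], [0.4238, -0.0585]] [[0.5734, -0.0628], [0.5751, -0.1404], [0.4244, -0.0588], [0.4228, -0.133]]
[165, 187, 218, 147, 83, 83, 65, 53, 53, 57, 61, 52, 62, 66, 59, 59, 58, 65, 65, 63, 67, 61, 58, 61, 57, 56, 58, 64, 66, 55, 62, 61, 58, 55, 63, 63, 65, 66, 66, 61, 66, 71, 66, 60, 76, 73, 158, 200, 194, 140]
[123, 126, 129, 120, 75, 64, 72, 67, 70, 72, 67, 73, 68, 73, 73, 66, 68, 69, 74, 64, 77, 72, 67, 59, 60, 59, 59, 61, 56, 57, 60, 58, 55, 94, 88, 85, 85, 85, 82, 87, 90, 86, 152, 122, 95, 87, 177, 180, 183, 176]
[135, 139, 143, 144, 109, 86, 83, 127, 129, 129, 129, 126, 122, 125, 126, 124, 130, 127, 128, 125, 129, 128, 133, 116, 69, 57, 64, 66, 55, 69, 71, 96, 141, 149, 153, 153, 162, 131, 89, 83, 71, 64, 58, 124, 92, 179, 181, 174, 174, 179]
```

Run:
```python
from h import *
T=np.load('T1.npy'); A=cv2.cvtColor(cv2.imread('pics/w1.png'),6);B=cv2.cvtColor(cv2.imread('pics/top0.png'),6)
for z in (0,.03,.06,.1,.15):
  for x in (.46,.50,.54,.58):
    o=[]
    for n,I,TT,ys in(('wrist',A,T,np.arange(.17,.36,.002)),('top',B,None,np.arange(.17,.36,.002))):
        uv=proj(n,[(x,y,z) for y in ys],TT).round().astype(int); v=np.array([I[b,a] if 0<=b<400 and 0<=a<640 else 255 for a,b in uv]); d=ys[v<70]; o.append((d.min().round(3),d.max().round(3)) if len(d) else None)
    print(z,x,o)
```

```text
0 0.46 [(np.float64(0.278), np.float64(0.302)), (np.float64(0.258), np.float64(0.334))]
0 0.5 [(np.float64(0.266), np.float64(0.292)), (np.float64(0.244), np.float64(0.266))]
0 0.54 [(np.float64(0.212), np.float64(0.358)), (np.float64(0.232), np.float64(0.358))]
0 0.58 [(np.float64(0.212), np.float64(0.358)), (np.float64(0.22), np.float64(0.358))]
0.03 0.46 [(np.float64(0.262), np.float64(0.304)), (np.float64(0.25), np.float64(0.324))]
0.03 0.5 [(np.float64(0.25), np.float64(0.358)), (np.float64(0.236), np.float64(0.358))]
0.03 0.54 [(np.float64(0.204), np.float64(0.358)), (np.float64(0.226), np.float64(0.358))]
0.03 0.58 [(np.float64(0.17), np.float64(0.358)), (np.float64(0.214), np.float64(0.354))]
0.06 0.46 [(np.float64(0.248), np.float64(0.356)), (np.float64(0.244), np.float64(0.302))]
0.06 0.5 [(np.float64(0.196), np.float64(0.35)), (np.float64(0.23), np.float64(0.358))]
0.06 0.54 [(np.float64(0.196), np.float64(0.358)), (np.float64(0.22), np.float64(0.354))]
0.06 0.58 [(np.float64(0.17), np.float64(0.358)), (np.float64(0.208), np.float64(0.346))]
0.1 0.46 [(np.float64(0.228), np.float64(0.334)), (np.float64(0.232), np.float64(0.358))]
0.1 0.5 [(np.float64(0.186), np.float64(0.356)), (np.float64(0.22), np.float64(0.354))]
0.1 0.54 [(np.float64(0.184), np.float64(0.358)), (np.float64(0.21), np.float64(0.338))]
0.1 0.58 [(np.float64(0.316), np.float64(0.358)), (np.float64(0.196), np.float64(0.33))]
0.15 0.46 [(np.float64(0.204), np.float64(0.328)), (np.float64(0.222), np.float64(0.35))]
0.15 0.5 [(np.float64(0.172), np.float64(0.358)), (np.float64(0.208), np.float64(0.352))]
0.15 0.54 [(np.float64(0.178), np.float64(0.358)), (np.float64(0.198), np.float64(0.324))]
0.15 0.58 [(np.float64(0.176), np.float64(0.358)), (np.float64(0.186), np.float64(0.314))]
```

```bash
python3 -m pendant '{"offset":[[-0.003,0.039,0],[-0.003,0.039,0],[-0.003,0.039,0],[-0.003,0.039,0],[-0.004,0.039,0],[0,0,0],[0,0,0.04],[0,0,0.05],[0,0,0.05],[0,0,0.05],[0,0,0.03],[0,0,0.02],[0,0,0],[0,0,0],[0,0,0]],"twist":[[0,0,0],[0,0,0],[0,0,0],[0,0,0],[0,0,0],[0,0,-0.135],[0,0,0],[0,0,0],[0,0,0],[0,0,0],[0,0,0],[0,0,0],[0,0,0],[0,0,0],[0,0,0]],"grip":[1,1,1,1,1,1,1,1,1,1,1,1,1,1,1]}'
python3 - <<'E'
from h import *
T=toolT(); I=viewer.get_image('wrist'); cv2.imwrite('pics/w4.png',I); cv2.imwrite('pics/c5.png',np.hstack([I,]))
E
```

```text
time_s: 5.05
position: [0.4872, 0.1165, 0.0956]
ee_rot: [3.141, 0.003, -3.006]
contact_force: [0.8, 0.1, -0.3]
finger_gap: 0.0912
grip_force: 0.0
```

View pics/w4.png

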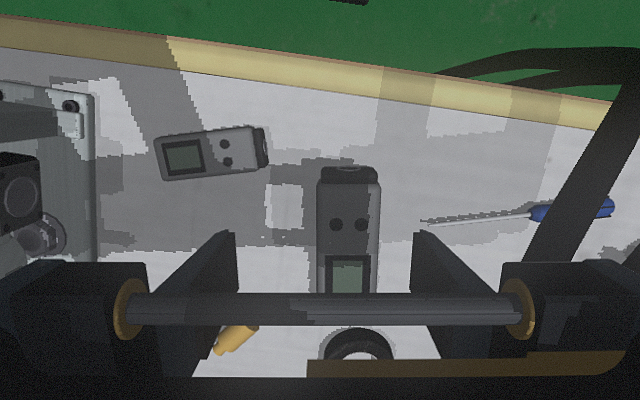

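The view shows the meter upright in the picture at (318–380,168–300), parallel to the fingers. The driver's tip at (422,222) is near the left finger, so I'll check its distance.

Run:
```python
from h import *
T=toolT(); Ti=np.linalg.inv(T)
for uv,z in [((422,222),.009),((316,290),.026),((380,290),.026),((318,185),.026),((380,185),.026)]:
    P=plane('wrist',[uv],z,T)[0]; print(uv,P.round(4),(Ti@np.r_[P,1])[:3].round(4))
print(plane('top',[(249.5,208)],.009))
```

```text
(422, 222) [0.4849 0.193  0.009 ] [-0.0077  0.0761  0.0867]
(316, 290) [0.5446 0.1186 0.026 ] [-0.0569 -0.0056  0.0698]
(380, 290) [0.538  0.1671 0.026 ] [-0.0569  0.0433  0.0698]
(318, 185) [0.4629 0.1094 0.026 ] [ 0.0253 -0.0038  0.0695]
(380, 185) [0.457  0.1523 0.026 ] [0.0253 0.0395 0.0696]
[[0.48562832 0.19247831 0.009     ]]
```

```bash
python3 -m pendant '{"offset":[[0,0.006,0],[0,0,0.03],[0,0,0.03],[0,0,0.02],[0,0,0.011],[0,0,0],[0,0,0],[0,0,0],[0,0,0],[0,0,0],[0,0,0],[0,0,0],[0,0,0],[0,0,0],[0,0,0]],"twist":[[0,0,0],[0,0,0],[0,0,0],[0,0,0],[0,0,0],[0,0,0],[0,0,0],[0,0,0],[0,0,0],[0,0,0],[0,0,0],[0,0,0],[0,0,0],[0,0,0],[0,0,0]],"grip":[1,1,1,1,1,1,1,-1,-1,-1,-1,-1,-1,-1,-1]}' 20
```

```text
time_s: 6.6
position: [0.4856, 0.1225, 0.0032]
ee_rot: [3.141, 0.001, -3.007]
contact_force: [-0.8, 2.1, 3.3]
finger_gap: 0.0469
grip_force: 19.4
```

```bash
python3 -m pendant '{"offset":[[0,0,-0.02],[0,0,-0.04],[0,0,-0.05],[0,0,-0.05],[0.007,-0.036,0],[0.007,-0.036,0],[0,0,0],[0,0,0],[0,0,0],[0,0,0],[0,0,0],[0,0,0],[0,0,0],[0,0,0],[0,0,0],[0,0,0],[0,0,0],[0,0,0],[0,0,0],[0,0,0]],"twist":[[0,0,0],[0,0,0],[0,0,0],[0,0,0],[0,0,0],[0,0,0],[0,0,-0.12],[0,0,-0.12],[0,0,-0.12],[0,0,-0.12],[0,0,-0.12],[0,0,-0.12],[0,0,-0.12],[0,0,-0.12],[0,0,-0.12],[0,0,-0.12],[0,0,-0.12],[0,0,-0.116],[0,0,0],[0,0,0]],"grip":[-1,-1,-1,-1,-1,-1,-1,-1,-1,-1,-1,-1,-1,-1,-1,-1,-1,-1,-1,-1]}'
python3 - <<'E'
from h import *
T=toolT(); np.save('T5.npy',T); I=viewer.get_image('wrist'); cv2.imwrite('pics/w5.png',I); s=bot.sense(); print(s['finger_gap'],T.round(3))
E
```

```text
time_s: 8.6
position: [0.4552, 0.1349, 0.1489]
ee_rot: [-3.078, -0.139, -1.699]
contact_force: [0.1, -0.7, -0.3]
finger_gap: 0.0466
grip_force: 19.5
0.04670323679275187 [[-0.126 -0.991  0.046  0.455]
 [-0.982  0.119 -0.145  0.135]
 [ 0.138 -0.063 -0.988  0.149]
 [ 0.     0.     0.     1.   ]]
```

View pics/w5.png

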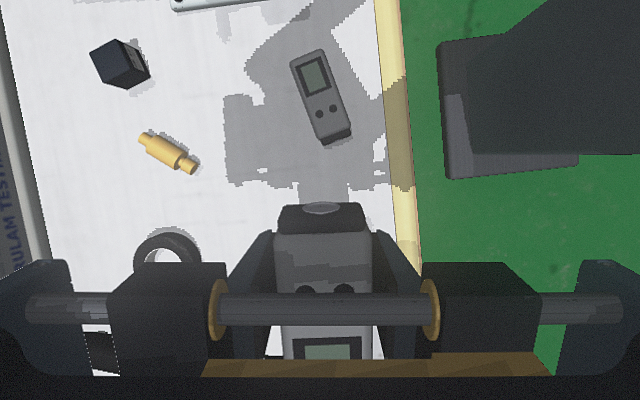

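The view shows the meter firmly held with its eye at (320,208), but the tool is tilted and not where I sent it. I'll check the joints after letting it settle.

```bash
python3 -m pendant '{"offset":[[0,0,0],[0,0,0],[0,0,0]],"twist":[[0,0,0],[0,0,0],[0,0,0]],"grip":[-1,-1,-1]}'
python3 - <<'E'
from h import *
s=bot.sense(); print(np.round(s['joint_positions'],3),np.round(s['qvel'],3))
E
```

```text
time_s: 8.95
position: [0.4559, 0.1344, 0.1495]
ee_rot: [-3.076, -0.137, -1.701]
contact_force: [0.8, -1.1, -2.2]
finger_gap: 0.0472
grip_force: 19.5
[ 0.369  0.224  1.886 -0.176  1.046 -2.557] [ 0.005  0.001 -0.001  0.    -0.    -0.   ]
```

Run:
```python
from h import *
T=toolT(); D=Ro.from_euler('xyz',[np.pi,0,-3.007]); r=(Ro.from_matrix(T[:3,:3]).inv()*D).as_rotvec(); print(r, r/11)
print(D.as_matrix().T@(np.array([.495,.118,.149])-T[:3,3]))
```

```text
[-0.14542122 -0.07477057  1.30762447] [-0.01322011 -0.00679732  0.11887495]
[-0.03651945 -0.02148672  0.00054252]
```

```bash
python3 -m pendant '{"offset":[[0,0,0],[0,0,0],[0,0,0],[0,0,0],[0,0,0],[0,0,0],[0,0,0],[0,0,0],[0,0,0],[0,0,0],[0,0,0],[-0.018,-0.011,0],[-0.018,-0.011,0],[0,0,0],[0,0,0],[0,0,0]],"twist":[[-0.013,-0.007,0.119],[-0.013,-0.007,0.119],[-0.013,-0.007,0.119],[-0.013,-0.007,0.119],[-0.013,-0.007,0.119],[-0.013,-0.007,0.119],[-0.013,-0.007,0.119],[-0.013,-0.007,0.119],[-0.013,-0.007,0.119],[-0.013,-0.007,0.119],[-0.013,-0.007,0.119],[0,0,0],[0,0,0],[0,0,0],[0,0,0],[0,0,0]],"grip":[-1,-1,-1,-1,-1,-1,-1,-1,-1,-1,-1,-1,-1,-1,-1,-1]}'
```

```text
time_s: 10.55
position: [0.4934, 0.118, 0.1494]
ee_rot: [-3.141, 0.002, -3.007]
contact_force: [-0.7, 0.2, -1.4]
finger_gap: 0.0469
grip_force: 19.5
```

```bash
python3 -m pendant '{"offset":[[0.03,0.004,0],[0,0,0.04],[0,0,0.05],[0,0,0.03],[0,0,0.015],[0,0,0.01],[0,0,0],[0,0,0],[0,0,0],[0,0,0],[0,0,0],[0,0,0],[0,0,0],[0,0,0]],"twist":[[0,0,0],[0,0,0],[0,0,0],[0,0,0],[0,0,0],[0,0,0],[0,0,0],[0,0,0],[0,0,0],[0,0,0],[0,0,0],[0,0,0],[0,0,0],[0,0,0]],"grip":[-1,-1,-1,-1,-1,-1,-1,-1,-1,1,1,1,1,1]}'
```

```text
time_s: 11.95
position: [0.4646, 0.1182, 0.0046]
ee_rot: [-3.141, 0.003, -3.007]
contact_force: [0.5, 0.9, 0.8]
finger_gap: 0.0841
grip_force: 0.4
```

```bash
python3 -m pendant '{"offset":[[0,0,-0.04],[0,0,-0.05],[0,0,-0.05],[0,0,-0.05],[0,0,-0.04],[0,0,0],[0,0,0],[0,0,0],[0,0,0],[0,0,0],[0,0,0],[0,0,0],[0,0,0],[0,0,0],[0,0,0]],"twist":[[0,0,0],[0,0,0],[0,0,0],[0,0,0],[0,0,0],[0,0,0.15],[0,0,0.15],[0,0,0.15],[0,0,0.15],[0,0,0.15],[0,0,0.15],[0,0,0.15],[0,0,0.15],[0,0,0.15],[0,0,0.15]],"grip":[1,1,1,1,1,1,1,1,1,1,1,1,1,1,1]}'; python3 -m pendant '{"offset":[[0,0,0],[0,0,0],[0,0,0],[0,0,0],[0,0,0],[0,0,0],[0,0,0],[0,0,0],[0,0,0],[0,0,0],[0,0,0],[0,0,0],[0,0,0],[0,0,0]],"twist":[[0,0,0.15],[0,0,0.15],[0,0,0.15],[0,0,0.15],[0,0,0.15],[0,0,0.15],[0,0,0.15],[0,0,0.15],[0,0,0.15],[0,0,0.15],[0,0,0.142],[0,0,0],[0,0,0],[0,0,0]],"grip":[1,1,1,1,1,1,1,1,1,1,1,1,1,1]}'
python3 - <<'E'
from h import *
s=bot.sense(); print(np.round(s['joint_positions'],3)); T=toolT()
I=viewer.get_image('wrist'); cv2.imwrite('pics/w6.png',I)
t=viewer.get_image('top'); cv2.imwrite('pics/top6.png',t)
E
```

```text
time_s: 13.45
position: [0.4635, 0.1179, 0.2343]
ee_rot: [3.139, 0.001, 1.77]
contact_force: [0.0, 0.2, 0.1]
finger_gap: 0.0911
grip_force: 0.0
time_s: 14.85
position: [0.4637, 0.118, 0.2344]
ee_rot: [3.141, -0.003, 0.137]
contact_force: [0.2, 0.0, -0.0]
finger_gap: 0.0909
grip_force: 0.0
[ 2.260e-01  1.520e-01  1.739e+00 -1.000e-03  1.248e+00  1.660e+00]
```

```bash
python3 -m pendant '{"offset":[[0,0,0.05],[0,0,0.05],[0,0,0.05],[0,0,0.04],[0,0,0.03],[0,0,0.01],[0,0,0],[0,0,0],[0,0,0],[0,0,0],[0,0,0],[0,0,0],[0,0,0],[0,0,0]],"twist":[[0,0,0],[0,0,0],[0,0,0],[0,0,0],[0,0,0],[0,0,0],[0,0,0],[0,0,0],[0,0,0],[0,0,0],[0,0,0],[0,0,0],[0,0,0],[0,0,0]],"grip":[1,1,1,1,1,1,1,-1,-1,-1,-1,-1,-1,-1]}' 20
python3 - <<'E'
from h import *
t=viewer.get_image('top'); cv2.imwrite('pics/top7.png',t)
E
```

```text
time_s: 16.35
position: [0.4645, 0.118, 0.0046]
ee_rot: [3.141, -0.003, 0.134]
contact_force: [-0.4, -0.1, 1.2]
finger_gap: 0.0462
grip_force: 19.7
```

```bash
python3 -m pendant '{"offset":[[0,0,-0.02],[0,0,-0.04],[0,0,-0.05],[0,0,-0.04],[0.004,0.03,0],[0.005,0.03,0],[0,0,0],[0,0,0],[0,0,0],[0,0,0],[0,0,0],[0,0,0],[0,0,0],[0,0,0],[0,0,0],[0,0,0],[0,0,0],[0,0,0],[0,0,0],[0,0,0]],"twist":[[0,0,0],[0,0,0],[0,0,0],[0,0,0],[0,0,0],[0,0,0],[0,0,-0.12],[0,0,-0.12],[0,0,-0.12],[0,0,-0.12],[0,0,-0.12],[0,0,-0.12],[0,0,-0.12],[0,0,-0.12],[0,0,-0.12],[0,0,-0.12],[0,0,-0.12],[0,0,-0.117],[0,0,0],[0,0,0]],"grip":[-1,-1,-1,-1,-1,-1,-1,-1,-1,-1,-1,-1,-1,-1,-1,-1,-1,-1,-1,-1]}'
python3 - <<'E'
from h import *
T=toolT(); np.save('T8.npy',T)
t=viewer.get_image('top'); cv2.imwrite('pics/top8.png',t)
I=viewer.get_image('wrist'); cv2.imwrite('pics/w8.png',I); sc=viewer.get_image('scene'); cv2.imwrite('pics/sc8.png',sc)
cv2.imwrite('pics/m8.png',np.hstack([cv2.resize(I,(400,250)),cv2.resize(sc[150:320,260:500],(353,250)) ]))
print(T.round(3))
E
```

```text
time_s: 18.4
position: [0.4807, 0.0598, 0.1543]
ee_rot: [3.139, 0.0, 1.569]
contact_force: [-0.4, 0.1, -1.2]
finger_gap: 0.0464
grip_force: 19.7
[[ 0.002  1.     0.002  0.481]
 [ 1.    -0.002 -0.     0.06 ]
 [-0.     0.002 -1.     0.154]
 [ 0.     0.     0.     1.   ]]
```

View pics/m8.png

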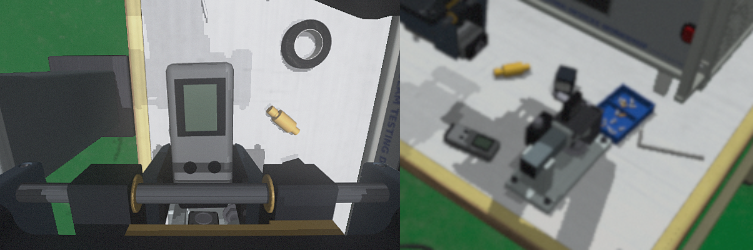

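The left half shows the meter square between the fingers with its eye toward the pod; its back edge is at full px (320,101). I'll check the offset from that.

Run:
```python
from h import *
T=np.load('T8.npy'); I=cv2.cvtColor(cv2.imread('pics/w8.png'),6)
print(I[90:115,320].tolist(), I[130,260:280].tolist(), I[130,365:385].tolist())
for uv in [(320,100),(320,104),(268,130),(375,130)]: print(uv,(np.linalg.inv(T)@np.r_[plane('wrist',[uv],.174,T)[0],1])[:3].round(4))
# scene blob of held eye: gripper
print(np.round(bot.sense()['joint_positions'],2))
```

```text
[196, 198, 195, 192, 188, 189, 191, 187, 191, 177, 126, 92, 105, 116, 119, 124, 122, 123, 126, 129, 131, 133, 134, 136, 138] [192, 190, 192, 192, 199, 199, 119, 73, 102, 111, 114, 117, 118, 122, 127, 129, 135, 141, 101, 69] [145, 140, 134, 133, 126, 122, 118, 95, 92, 204, 201, 198, 194, 194, 193, 195, 196, 196, 197, 199]
(320, 100) [ 0.0805 -0.0025 -0.0198]
(320, 104) [ 0.0789 -0.0025 -0.0198]
(268, 130) [ 0.0683 -0.0245 -0.0198]
(375, 130) [ 0.0683  0.0208 -0.0197]
[ 0.1   0.23  1.86 -0.    1.05  0.1 ]
```

```bash
python3 -m pendant '{"offset":[[0,0,0.03],[0,0,0.04],[0,0,0.02],[0,0,0],[0,0,0],[-0.02,0,0],[-0.015,0,0],[-0.01,0,0],[-0.008,0,0],[-0.005,0,0],[0,0,0],[0,0,0],[0,0,0],[0,0,0],[0,0,0],[0,0,0],[0,0,0],[0,0,0],[0,0,0],[0,0,0]],"twist":[[0,0,0],[0,0,0],[0,0,0],[0,0,0],[0,0,0],[0,0,0],[0,0,0],[0,0,0],[0,0,0],[0,0,0],[0,0,0],[0,0,0],[0,0,0],[0,0,0],[0,0,0],[0,0,0],[0,0,0],[0,0,0],[0,0,0],[0,0,0]],"grip":[-1,-1,-1,-1,-1,-1,-1,-1,-1,-1,-1,-1,-1,-1,-1,-1,-1,-1,-1,-1]}'
python3 - <<'E'
from h import *
T=toolT(); np.save('T9.npy',T)
for n in('wrist','top','scene'): cv2.imwrite(f'pics/{n}9.png',viewer.get_image(n))
E
```

```text
time_s: 20.55
position: [0.4812, 0.0018, 0.0645]
ee_rot: [3.139, 0.0, 1.572]
contact_force: [0.0, -0.6, -1.7]
finger_gap: 0.0465
grip_force: 19.7
```

```bash
python3 -m pendant '{"offset":[[0,0,0],[0,0,0],[0,0,0],[0,0,0],[0,0,0],[0,0,0],[0.01,0,0],[0.02,0,0],[0.024,0.012,0],[0.024,0.012,0],[0,0,0],[0,0,0.03],[0,0,0.02],[0,0,0.006],[0,0,0.003],[0,0,0],[0,0,0]],"twist":[[0,0,0],[0,0,0],[0,0,0],[0,0,0],[0,0,0],[0,0,0],[0,0,0],[0,0,0],[0,0,0],[0,0,0],[0,0,0],[0,0,0],[0,0,0],[0,0,0],[0,0,0],[0,0,0],[0,0,0]],"grip":[-1,-1,-1,-1,-1,-1,-1,-1,-1,-1,-1,-1,-1,-1,-1,-1,-1]}'
```

```text
time_s: 22.4
position: [0.5061, 0.0798, 0.0064]
ee_rot: [3.137, -0.0, 1.571]
contact_force: [1.0, -0.2, -1.2]
finger_gap: 0.0464
grip_force: 19.7
```

```bash
python3 -m pendant '{"offset":[[0,0,0.002],[0,0,0],[0,0,0],[0,0,0],[0,0,0],[0,0,0],[0,0,0],[0,0,-0.03],[0,0,-0.05],[0,0,-0.05],[0,0,-0.05],[0,0,-0.05],[0,0,0],[0,0,0]],"twist":[[0,0,0],[0,0,0],[0,0,0],[0,0,0],[0,0,0],[0,0,0],[0,0,0],[0,0,0],[0,0,0],[0,0,0],[0,0,0],[0,0,0],[0,0,0],[0,0,0]],"grip":[-1,-1,0.4,0.4,0.4,0.4,0.4,0.4,0.4,0.4,0.4,0.4,0.4,0.4]}'
python3 - <<'E'
from h import *
for n in('wrist','top','scene'): cv2.imwrite(f'pics/{n}10.png',viewer.get_image(n))
T=toolT(); np.save('T10.npy',T); I=cv2.imread('pics/wrist10.png'); g=cv2.cvtColor(I,6)
print(I.shape,np.round(bot.sense()['joint_positions'],2))
# meter visible?
uv=proj('wrist',[(.506,.101+s*.05,.026) for s in(-1,0,1)],T); print(uv.round(),[g[int(v),int(u)] if 0<=v<400 and 0<=u<640 else None for u,v in uv])
E
```

```text
time_s: 23.8
position: [0.505, 0.0799, 0.2345]
ee_rot: [3.136, -0.0, 1.572]
contact_force: [0.1, 0.6, -0.2]
finger_gap: 0.0639
grip_force: 0.0
(400, 640, 3) [ 0.13  0.21  1.68 -0.    1.26  0.13]
[[327. 205.]
 [327. 160.]
 [327. 111.]] [np.uint8(64), np.uint8(143), np.uint8(139)]
```

```bash
python3 -m pendant '{"offset":[[0,0,0],[0,0,0],[0,0,0],[0,0,0],[0,0,0],[0,0,0],[0,0,0],[0,0,0],[0,0,0],[0,0,0],[0,0,0],[0,0,0],[0,0,0],[-0.001,-0.044,0],[-0.001,-0.044,0],[-0.001,-0.044,0],[-0.001,-0.044,0],[0,0,0],[0,0,0],[0,0,0]],"twist":[[0,0,-0.12],[0,0,-0.12],[0,0,-0.12],[0,0,-0.12],[0,0,-0.12],[0,0,-0.12],[0,0,-0.12],[0,0,-0.12],[0,0,-0.12],[0,0,-0.12],[0,0,-0.12],[0,0,-0.12],[0,0,-0.13],[0,0,0],[0,0,0],[0,0,0],[0,0,0],[0,0,0],[0,0,0],[0,0,0]],"grip":[0.4,0.4,0.4,0.4,0.4,0.4,0.4,0.4,0.4,0.4,0.4,0.4,0.4,0.4,0.4,0.4,0.4,0.4,0.4,0.4]}'
python3 - <<'E'
from h import *
T=toolT(); np.save('T11.npy',T); I=viewer.get_image('wrist'); cv2.imwrite('pics/w11.png',I); g=cv2.cvtColor(I,6)
print(proj('wrist',[(.509,-.0955,.127),(.492,-.0955,.127),(.526,-.0955,.127),(.509,-.0895,.127),(.509,-.1015,.127)],T).round())
print(np.round(bot.sense()['joint_positions'],2))
E
```

```text
time_s: 25.95
position: [0.5082, -0.0953, 0.2325]
ee_rot: [3.141, 0.001, -3.141]
contact_force: [-0.3, 0.9, -0.3]
finger_gap: 0.0637
grip_force: 0.0
[[323. 206.]
 [323. 186.]
 [323. 226.]
 [331. 206.]
 [316. 206.]]
[-0.21  0.22  1.66  0.    1.26 -1.78]
```

Run:
```python
import cv2,numpy as np
g=cv2.cvtColor(cv2.imread('pics/w11.png'),6)
for r in(196,206,216): print(r,g[r,296:352].tolist())
print(g[160:250,322].tolist())
```

```text
196 [65, 62, 63, 64, 58, 62, 65, 63, 59, 63, 58, 61, 61, 63, 61, 62, 65, 58, 61, 65, 52, 55, 47, 47, 51, 52, 49, 55, 53, 50, 53, 50, 54, 50, 63, 62, 60, 63, 80, 75, 77, 80, 80, 75, 52, 153, 184, 184, 183, 181, 182, 181, 180, 183, 178, 177]
206 [65, 60, 59, 52, 62, 56, 62, 62, 64, 62, 56, 60, 61, 56, 54, 63, 60, 59, 63, 58, 46, 51, 50, 50, 51, 54, 57, 56, 55, 51, 51, 53, 55, 52, 68, 65, 60, 62, 80, 77, 83, 80, 80, 72, 109, 99, 93, 90, 177, 184, 179, 178, 180, 180, 176, 162]
216 [61, 65, 62, 59, 59, 61, 62, 61, 65, 66, 69, 59, 65, 58, 62, 67, 67, 67, 64, 55, 51, 51, 47, 50, 54, 54, 54, 51, 56, 55, 54, 56, 50, 55, 61, 64, 62, 57, 77, 82, 77, 85, 74, 84, 183, 187, 170, 152, 128, 173, 202, 206, 204, 199, 199, 184]
[84, 73, 77, 80, 80, 77, 82, 78, 81, 80, 73, 78, 85, 91, 98, 104, 104, 115, 73, 60, 61, 63, 50, 54, 48, 52, 50, 50, 53, 42, 57, 45, 56, 50, 56, 45, 49, 51, 61, 50, 53, 49, 49, 49, 53, 50, 57, 48, 55, 54, 51, 54, 44, 49, 54, 56, 54, 59, 55, 52, 53, 45, 56, 54, 56, 52, 56, 49, 56, 58, 62, 56, 55, 60, 64, 89, 133, 128, 125, 124, 78, 96, 91, 89, 94, 79, 90, 164, 155, 117]
```

```bash
python3 -m pendant '{"offset":[[0,0,0.04],[0,0,0.04],[0,0,0.03],[0,0,0.015],[0,0,0.007],[0,0,0],[0,0,0],[0,0,0],[0,0,0],[0,0,0],[0,0,0],[0,0,0],[0,0,0],[0,0,0],[0,0,0]],"twist":[[0,0,0],[0,0,0],[0,0,0],[0,0,0],[0,0,0],[0,0,0],[0,0,0],[0,0,0],[0,0,0],[0,0,0],[0,0,0],[0,0,0],[0,0,0],[0,0,0],[0,0,0]],"grip":[0.4,0.4,0.4,0.4,0.4,0.4,0.4,-1,-1,-1,-1,-1,-1,-1,-1]}' 40
```

```text
time_s: 27.5
position: [0.509, -0.0962, 0.1016]
ee_rot: [3.142, 0.003, 3.141]
contact_force: [-0.1, 0.3, 0.9]
finger_gap: 0.0117
grip_force: 40.0
```

```bash
python3 -m pendant '{"offset":[[0,-0.003,0],[0,-0.003,0],[0,-0.003,0],[0,-0.002,0],[0,-0.002,0],[0,0,0],[0,0,0],[0,0,0],[0,0,0],[0,0,0]],"twist":[[0,0,0],[0,0,0],[0,0,0],[0,0,0],[0,0,0],[0,0,0],[0,0,0],[0,0,0],[0,0,0],[0,0,0]],"grip":[-1,-1,-1,-1,-1,-1,-1,-1,-1,-1]}'
```

```text
time_s: 28.5
position: [0.5089, -0.1077, 0.1015]
ee_rot: [3.138, 0.002, 3.14]
contact_force: [-0.4, 4.8, 1.1]
finger_gap: 0.0119
grip_force: 40.0
```

```bash
python3 -m pendant '{"offset":[[0,-0.0015,0],[0,0,0],[0,0,0]],"twist":[[0,0,0],[0,0,0],[0,0,0]],"grip":[-1,-1,-1]}';python3 -m pendant '{"offset":[[0,0,0]],"twist":[[0,0,0]],"grip":[-1]}'
python3 - <<'E'
from h import *
for n in('wrist','top'): cv2.imwrite(f'pics/{n}12.png',viewer.get_image(n))
a,b=[cv2.cvtColor(cv2.imread(f'pics/{n}.png'),6) for n in('top9','top12')]
# did pod/tongue stay put? compare tongue in top view
for r in (222,226): print(a[r,350:390].tolist(),b[r,350:390].tolist())
E
```

```text
time_s: 28.8
position: [0.5089, -0.109, 0.1015]
ee_rot: [3.138, 0.002, 3.14]
contact_force: [0.3, 7.1, 0.2]
finger_gap: 0.0113
grip_force: 40.0
time_s: 28.9
position: [0.5089, -0.109, 0.1015]
ee_rot: [3.138, 0.002, 3.14]
contact_force: [0.1, 5.9, 0.6]
finger_gap: 0.0117
grip_force: 40.0
[157, 174, 111, 51, 59, 59, 59, 54, 92, 116, 117, 115, 122, 70, 42, 104, 117, 114, 105, 123, 142, 84, 216, 218, 154, 138, 143, 118, 133, 134, 219, 235, 232, 231, 231, 231, 231, 231, 232, 238] [221, 243, 171, 58, 56, 58, 55, 88, 126, 132, 129, 134, 117, 52, 74, 123, 128, 126, 125, 81, 121, 141, 137, 136, 136, 133, 133, 131, 129, 128, 124, 123, 118, 113, 111, 109, 105, 118, 138, 160]
[126, 127, 98, 63, 59, 61, 59, 55, 72, 108, 118, 115, 120, 88, 32, 96, 118, 115, 114, 102, 124, 102, 226, 220, 166, 154, 161, 117, 131, 133, 214, 230, 226, 225, 224, 224, 224, 225, 224, 227] [230, 169, 64, 53, 58, 55, 74, 125, 139, 135, 138, 136, 70, 50, 124, 137, 134, 136, 101, 67, 121, 137, 135, 135, 133, 134, 133, 132, 133, 129, 129, 127, 126, 124, 123, 121, 119, 118, 116, 113]
```

```bash
python3 -m pendant '{"offset":[[0,0,-0.003],[0,0,-0.005],[0,0,-0.005],[0,0,-0.005],[0,0,0]],"twist":[[0,0,0],[0,0,0],[0,0,0],[0,0,0],[0,0,0]],"grip":[-1,-1,-1,-1,-1]}'
```

```text
time_s: 29.5
position: [0.5085, -0.1097, 0.1193]
ee_rot: [3.139, 0.001, 3.142]
contact_force: [-0.6, 4.9, -1.3]
finger_gap: 0.0117
grip_force: 40.0
```

```bash
python3 -m pendant '{"offset":[[0,0,0],[0,0,0]],"twist":[[0,0,0],[0,0,0]],"grip":[-1,-1]}'
python3 - <<'E'
from h import *
T=toolT(); I=viewer.get_image('wrist'); t=viewer.get_image('top'); s=viewer.get_image('scene')
for n,i in(('wrist13',I),('top13',t),('scene13',s)): cv2.imwrite(f'pics/{n}.png',i)
a=cv2.imread('pics/scene10.png')
d=cv2.absdiff(s,a).max(2)[190:290,320:420]
cv2.imwrite('pics/m13.png',np.hstack([cv2.resize(s[180:300,310:430],(400,400),interpolation=3),cv2.resize(I[60:380,160:480],(400,400))]))
E
```

```text
time_s: 29.7
position: [0.5085, -0.1097, 0.1193]
ee_rot: [3.14, 0.001, 3.142]
contact_force: [0.0, 5.6, -1.0]
finger_gap: 0.0116
grip_force: 40.0
```

View pics/m13.png

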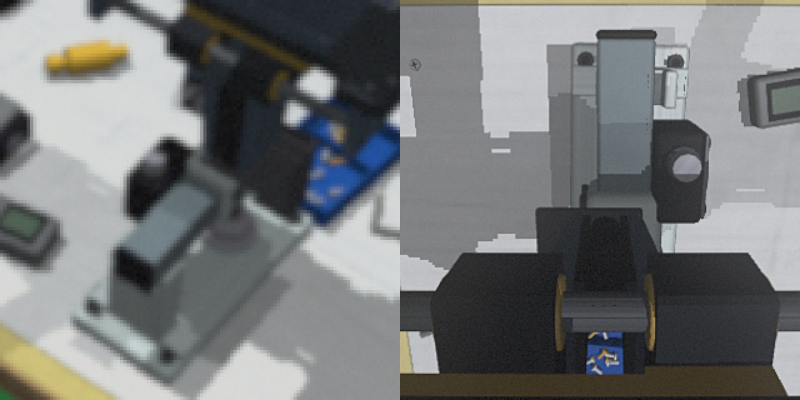

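The picture shows the coupler rising: the tongue is out of the saddle and the shank is visible under the head. It looks level, so I'll continue.

```bash
python3 -m pendant '{"offset":[[0,0,-0.006],[0,0,-0.006],[0,0,-0.006],[0,0,-0.006],[0,0,-0.006],[0,0,-0.01],[0,0,-0.012],[0,0,-0.012],[0,0,-0.012],[0,0,-0.006],[0,0,0],[0,0,0],[0,0,0],[0,0,0],[0,0,0],[0,0,0],[0,0,0],[0,0,0]],"twist":[[0,0,0],[0,0,0],[0,0,0],[0,0,0],[0,0,0],[0,0,0],[0,0,0],[0,0,0],[0,0,0],[0,0,0],[0,0,0],[0,0,0],[0,0,0],[0,0,0],[0,0,0],[0,0,0],[0,0,0],[0,0,0]],"grip":[-1,-1,-1,-1,-1,-1,-1,-1,-1,-1,-1,-1,-1,-1,-1,-1,-1,-1]}'
python3 - <<'E'
from h import *
T=toolT(); Ti=np.linalg.inv(T)
for n in('wrist','top','scene'): cv2.imwrite(f'pics/{n}14.png',viewer.get_image(n))
# is the coupler rigid in hand? same wrist pixels as just before
a,b=[cv2.cvtColor(cv2.imread(f'pics/wrist{k}.png'),6) for k in(13,14)]
for r in(100,130,180): print(a[r,310:430:2].tolist(),'\n',b[r,310:430:2].tolist())
print('col',a[70:140:2,340].tolist(),'\n',b[70:140:2,340].tolist())
E
```

```text
time_s: 31.65
position: [0.5088, -0.1107, 0.2016]
ee_rot: [-3.141, 0.003, 3.142]
contact_force: [0.1, 0.1, -5.6]
finger_gap: 0.0118
grip_force: 40.0
[144, 140, 139, 151, 93, 124, 135, 133, 135, 137, 133, 136, 133, 133, 134, 134, 136, 135, 137, 135, 135, 132, 134, 136, 137, 142, 121, 162, 203, 197, 193, 200, 203, 195, 208, 203, 206, 203, 208, 210, 168, 183, 179, 178, 175, 178, 177, 175, 173, 176, 175, 175, 176, 178, 176, 176, 174, 176, 172, 172] 
 [134, 134, 133, 136, 137, 138, 134, 135, 139, 134, 135, 141, 137, 138, 134, 137, 140, 136, 118, 209, 202, 206, 199, 199, 202, 197, 194, 206, 198, 196, 200, 199, 204, 191, 191, 202, 198, 202, 199, 201, 206, 177, 176, 177, 177, 177, 177, 178, 176, 177, 176, 179, 177, 176, 176, 177, 180, 178, 175, 174]
[135, 140, 135, 113, 94, 123, 132, 127, 134, 130, 132, 133, 135, 128, 134, 134, 134, 134, 132, 136, 131, 135, 137, 136, 120, 135, 113, 115, 116, 120, 80, 122, 181, 194, 199, 174, 193, 195, 200, 201, 171, 174, 171, 172, 175, 170, 176, 176, 174, 174, 171, 171, 170, 173, 172, 172, 174, 175, 173, 174] 
 [133, 134, 137, 130, 135, 130, 135, 135, 141, 1
[... 454 characters left out ...]
, 54, 95, 113, 178, 174, 172, 175, 173, 173, 176, 176, 176, 171, 175] 
 [111, 110, 110, 111, 109, 110, 109, 113, 112, 112, 110, 113, 116, 113, 114, 114, 116, 76, 53, 48, 56, 58, 57, 61, 60, 52, 65, 69, 59, 75, 73, 80, 79, 82, 87, 63, 62, 68, 59, 100, 108, 178, 174, 176, 178, 174, 176, 171, 174, 177, 177, 174, 176, 172, 173, 175, 178, 173, 179, 173]
col [196, 198, 199, 199, 199, 202, 206, 53, 61, 69, 51, 121, 138, 134, 136, 134, 138, 132, 133, 131, 129, 132, 134, 133, 133, 133, 132, 133, 133, 134, 134, 134, 131, 131, 132] 
 [182, 142, 204, 202, 203, 204, 214, 52, 63, 65, 58, 126, 142, 138, 138, 137, 136, 135, 137, 137, 136, 137, 136, 137, 138, 136, 138, 141, 139, 137, 135, 134, 139, 134, 137]
```

```bash
python3 -m pendant '{"offset":[[0,0,0],[0,0,0],[0,0,0],[0,0,0],[0,0,0]],"twist":[[0,0,0],[0,0,0],[0,0,0],[0,0,0],[0,0,0]],"grip":[-1,-1,-1,-1,-1]}'
python3 - <<'E'
from h import *
print(np.abs(bot.sense()['qvel']).max()); print(job.job_done())
E
```

```text
time_s: 32.3
position: [0.5088, -0.1107, 0.2016]
ee_rot: [-3.141, 0.003, 3.142]
contact_force: [0.0, 0.6, -4.3]
finger_gap: 0.012
grip_force: 40.0
0.0014526032116289954
the job is handed in; nothing more can be done
None
```

I handed the job in at 32 s, with no verdict returned: the meter was held about 28 mm (estimated) from the pod window for over a second and laid flat again, the latch was drawn about 13 mm, and the coupler is now held still and level about 10 cm above its ball.

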